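Lock the lift-out board back into the cheese stand

ROBOT

A 7-joint arm with a two-finger parallel gripper is mounted at the origin on the work surface. World frame = base frame: x ahead of the robot, y to its left, z up, the work surface at z = 0. Lengths are in mm, angles in rad, forces in N, time in s.
With the tool pointing down it reaches from about 400 to 875 mm from the base axis. Payload 4.4 kg.
Tool frame: the origin (TCP) lies midway between the tips of the shut fingers; the grasp point (between the pads) lies 19 mm behind it (ctrl.grip_point_offset is the distance from the TCP to the grasp point, in mm); z points along the fingers, y is the line along which they close (so a half turn about z gives the same grasp; the last joint's range is limited). The gripper opens to 85 mm and grips with 20 to 120 N. Pads are 22 mm wide; open, the fingers measure 114 mm over their backs; the gripper's body (76 mm by 85 mm) begins 54 mm behind the grasp point. The pads swing forward as they close: fully open they stand 13 mm farther back than shut.
Start: joints at [-1.274, 0.628, 0.038, 1.517, -0.027, 0.996, -0.02], TCP at [230.658, 607.713, 231.313] pointing down, gripper open.
Joint ranges: [-3.06, 3.06], [-0.37, 2.12], [-1.25, 1.32], [0.18, 2.47], [-1.1, 4.24], [0.23, 1.98], [-2.94, 2.94]. Speed limits (rad/s): [2.57, 2.57, 3.14, 3.14, 3.14, 3.14, 3.14].

INTERFACE

Orientations are given as [roll, pitch, yaw] about the fixed x, y, z axes, in that order (R = Rz(yaw) Ry(pitch) Rx(roll)).
In Python, from cell import ctrl, viewer, order gives the robot as it stands (ctrl), with the cameras (viewer) and the job (order).
- The arm moves only by the shell command python3 nudge.py 'ROWS'. ROWS is a JSON list of rows, 1 to 12 of them, each of 7 numbers: dx, dy, dz in shares of the most that a row can go, 1 being 50 mm, then a rotation vector rx, ry, rz in parts of the range, where 1.0 means pi rad, then the finger opening in mm; each row shifts and turns the commanded pose from where the row before left it, along the tool's axes as they then stand; what a row does not reach is not made up. A row lasts 1/10 s, in which the tool goes at most 50 mm and 0.15 rad, less where a joint would pass 70% of its speed; a pose out of reach is approached as far as the arm can. The fingers move at their own pace and stop on an object; the grip force is fixed at half the most. Time passes only in rows, so rows that do not move let the fingers close. It prints the time, the measured TCP pose, the force, the opening and the grip force at its end. Input that does not fit is refused with a message, and nothing moves.
- ctrl.read_state(): the state, without advancing time (a new reading comes with each control period).
- viewer.get_image(name): name is "scene" or "side" or "wrist"; returns the picture (384x512x3 uint8, blue, green, red); there is no depth.
- viewer.calibration(name): a dict with "fx", "fy", "cx", "cy" (pixels), "rvec" (rotation vector, rad) and "tvec" (3), from world to camera coordinates, as OpenCV has them; the wrist camera has in their place "hand_eye" (4x4, takes a point from camera to tool coordinates, whose origin is the TCP and whose axes are the flange's). Camera axes: x right, y down, z forward; pixel columns grow to the right and rows downward; lengths in mm; the calibration is good to about 2 mm. A picture is of the moment at which its call begins: read the wrist's pose just before it. calibration takes no time and is no camera call.
- order.finish_job(): hands the job in; it is judged then, once.
The state is a dict: "clock": time; "qpos": joint angles; "qd": joint speeds; "tau": joint torques, N m; "eef_pos": TCP position; "tool_rot": TCP orientation; "force": force on the tool from outside, world axes, zero at the start; "torque": the same for the moment, N m; "width": finger opening in mm; "gripper_force": force on a finger pad.
Only numpy, scipy, OpenCV 4.12 (cv2) and the standard library are available. Lean on these libraries where they do the work, as an engineer would, in place of code of your own. Each camera call takes 0.05 s, during which the arm holds its last target. There are 200 camera calls.

TASK

Put the lift-out board back into the cheese stand: hold it at an angle, hook its tongue into the groove of the loose-laid board beside the empty bay, and press on until that board is closed up tight against its stop. Still pressing the joint shut, lower the free edge until the board lies flat and flush with its ends in line with its neighbour, then let go. Ease it in by feel, without forcing, knocking or dropping it, and leave the cheeses and everything else where they are.

Things in the scene. Friction and masses are not known exactly. Their poses are not given: they have to be found in the camera images.
- board: Lift-out board, plain light oak, 120 mm (x, without the tongue) x 180 mm (y) x 18 mm thick, about 0.25 to 0.55 kg, at first lying flat on the counter. Origin: centre of its underside; z up through the board. A tongue runs along its whole -x edge. Below 8 mm its two long edges are cut back, 8 mm on the tongue side and 5 mm on the other. An oak cleat on top is for gripping.
- cleat (a point): Grip point in the cleat on the board: the cleat is 24 mm (x) x 80 mm (y), stands 34 mm above the board's top and is centred at board x = +15 mm. This point is 22 mm above the board's top, 12 mm under the cleat's top; axes as the board's.
- shoulder (a point): Middle of the board's top edge on the tongue side (board x = -60 mm, 18 mm above the underside); axes as the board's. Its 7 mm face closes on the upper lip of the groove in the stand's loose-laid board: groove open to +x along 180 mm, 46.25 to 53.75 mm above the counter, 12 mm deep; upper lip 6.25 mm thick, lower lip 6 mm longer.
- tongue_tip (a point): Middle of the tongue's end face (board x = -70 mm, 9.25 mm above the underside); axes as the board's. The tongue is 10 mm long; its top is level, 11 mm above the board's underside; it is 6 mm thick at the root and 3.5 mm at the tip, as its underside is bevelled. The grooved board has crept 3 to 6 mm towards the bay; it gives way at 8 to 10 N and stops hard when closed up.
- free_edge (a point): Middle of the board's top edge on the side away from the tongue (board x = +60 mm, 18 mm above the underside); axes as the board's. Raised 0.15 to 0.4 rad it lets the tongue in, the shoulder edge then 60 mm above the counter; the board lowers about that edge. Wood on wood is rigid; over 25 N between board and stand counts as forcing.
- stand: Low cheese stand, the place for the board: a steel tray 314 mm (x) x 212 mm (y), rim 14 mm, fixed to the counter, and in it an oak frame, 60 mm high to its top, with 10 mm of play each way along x. Only the tray is measured: where the frame stands along x is not. Origin on the counter under the closed joint when the frame is in mid-play; z up; its x points from the grooved board to the bay.
- home (a point): Fixed point of the tray, 60 mm along its x from the stand's origin, 42 mm above the counter, axes as the stand's. With the frame in mid-play it is where the board's origin belongs (tongue towards -x). Bearers with tops at 42 mm carry the boards; board tops and rails are flush at 60 mm. The bay, from the closed-up grooved board's edge to the far rail, is 122 mm.
- tomme: Small brown-rinded cheese wheel, 72 mm across, 40 mm high, on the grooved board. Origin: centre of its underside.
- wedge_on_stand: Small pale cheese wedge, 75 mm long, 34 mm high, on the grooved board. Origin: underside, halfway along.
- goat_round: White round cheese, 64 mm across, 32 mm high, on the counter. Origin: centre of its underside.
- chutney: Amber glass jar with a brass lid, 60 mm across, 85 mm high, on the counter. Origin: centre of its underside.
- wedge_gruyere: Yellow cheese wedge, 130 mm long, 65 mm high, on the counter. Origin: underside, halfway along.
- price_label: Small slotted wood block with a blank price card, 65 mm high, on the counter. Origin: centre of its underside.
- blue_round: Grey-white round cheese, 100 mm across, 55 mm high, on the counter. Origin: centre of its underside.
- cheese_knife: Cheese knife, 265 mm long, lying on the counter. Origin: underside, where handle and blade meet.

How it is judged (in metres and radians):
On the way:
1. the tongue comes to the joint at the groove's height with the board held at an angle, free edge raised (x of tongue_tip in the frame of stand below 0.01 m and z of tongue_tip in the frame of stand between 0.045 and 0.055 m and y of tongue_tip in the frame of stand between -0.02 and 0.02 m and angle between board's own z axis and vertical above 0.1 rad), for 0.1 s.
At the end, for the whole second after the job is handed in: The board lies at rest in the bay, its top within 1.5 mm of flush (60 mm above the counter) at joint and free edge, tilt under 0.02 and skew under 0.03 rad, ends within 6 mm of in line. It fits so only with the tongue home and the joint closed to 2 mm (x of board in the frame of home between -0.0125 and 0.0145 m and z of shoulder in the frame of home between 0.0165 and 0.0195 m and z of free_edge in the frame of home between 0.0165 and 0.0195 m and angle between board's own z axis and vertical below 0.02 rad and angle between the x axis of board and the x axis of stand, either way round below 0.03 rad and y of board in the frame of stand between -0.006 and 0.006 m and linear speed of board below 0.01 m/s); the robot touches nothing.
It fails at once if the board is forced or knocked against the stand (over 25 N between them) (contact force between board and stand above 25 N).
It fails at once if the free edge is dropped instead of lowered (the board swings faster than 3 rad/s in the bay) (angular speed of board above 3 rad/s and z of tongue_tip in the frame of stand between 0.03 and 0.07 m and horizontal distance between board and home below 0.04 m).
It fails at once if the gripper or arm pushes on the stand (over 10 N) (contact force between any of the arm, the fingers and stand above 10 N).
It fails at once if a bystander is moved by more than 20 mm (distance of any of tomme, wedge_on_stand, goat_round, chutney, wedge_gruyere, price_label, blue_round, cheese_knife from where it was at the start of the episode above 0.02 m).
It also fails if it takes over 64 s, if anything falls off the work surface, if the arm or the gripper's body presses on something with over 40 N, if the wrist force passes 120 N, or if a joint passes its speed limit or range.

## Working session

There is one attempt and no reset: what is moved stays moved. The work goes in short steps, Python scripts to look and compute and a shell command to move; the robot and the scene stay as the last step left them, time stands still between calls to the robot, and variables do not carry over. Pictures are saved under pics/ and viewed, at most 10 in all, crops included, and the job is handed in when it is done.

```bash
ls; mkdir -p pics
python3 - <<'E'
from cell import ctrl, viewer, order
import cv2
s=ctrl.read_state();print(s)
for n in("scene","side"):
    cv2.imwrite(f"pics/{n}0.png",viewer.get_image(n));print(n,viewer.calibration(n))
print(viewer.calibration("wrist"))
E
```

```text
cell.py
nudge.py
pics
{'clock': 0.0, 'qpos': array([-1.27379282,  0.62936257,  0.03844837,  1.51839038, -0.02701287,
        0.99631239, -0.0199786 ]), 'qd': array([-1.91253904e-03, -2.25992666e-04, -8.57209688e-05, -1.70999003e-03,
        5.08866674e-04, -6.14957777e-04,  6.58139711e-04]), 'tau': array([-2.03606595e-05, -5.63393354e+01,  1.22644342e+00, -1.93453234e+01,
        1.10759438e-02,  1.03139048e-02, -4.59524557e-06]), 'eef_pos': array([230.42779124, 607.09603793, 230.37141004]), 'tool_rot': array([-3.13963823e+00,  2.02277589e-05,  2.77879786e+00]), 'force': array([-0.43154345,  0.9859306 ,  0.04951872]), 'torque': array([-0.0436958 ,  0.00895569,  0.00236665]), 'gripper_force': 0.0, 'width': 85.43538297599736}
scene {'fx': 473.28125517523017, 'fy': 473.28125517523017, 'cx': 252.36584842908817, 'cy': 186.50699184225203, 'rvec': array([ 1.66758287,  1.86465921, -0.7895041 ]), 'tvec': array([  81.15244883, -366.7537678 , 1845.58681103])}
side {'fx': 406.38336769425746, 'fy': 406.38336769425746, 'cx': 259.2665181064273, 'cy': 198.6419592662019, 'rvec': array([ 2.20051551, -0.51225664,  0.26441188]), 'tvec': array([-526.47419257,  228.29920767, 1192.47366402])}
{'fx': 282.77455119845155, 'fy': 282.77455119845155, 'cx': 255.388823939939, 'cy': 189.11649470895753, 'hand_eye': array([[-2.70044813e-04, -9.54432055e-01, -2.98428180e-01,
         7.44350754e+01],
       [ 9.99997897e-01, -8.64502394e-04,  1.85996024e-03,
        -6.43384396e-01],
       [-2.03319756e-03, -2.98427050e-01,  9.54430281e-01,
        -1.41875021e+02],
       [ 0.00000000e+00,  0.00000000e+00,  0.00000000e+00,
         1.00000000e+00]])}
```

View pics/scene0.png

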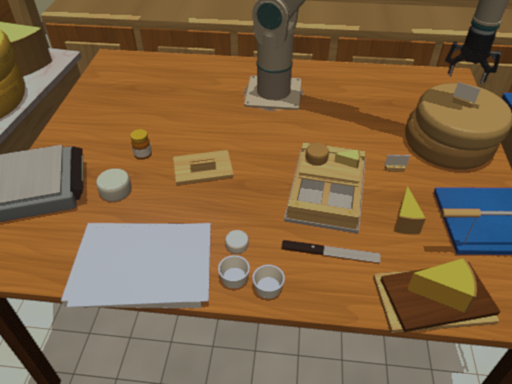

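View pics/side0.png

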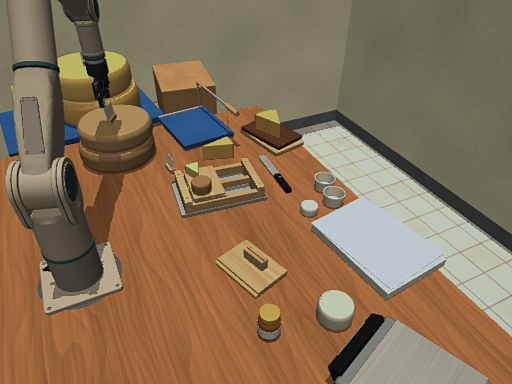

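Scene: the board is at about (203,167), the stand at (328,188) with the grooved board at its robot-side end. Side: board at (251,266), stand at (218,185). I'll enlarge both in one sheet.

```bash
cat > h.py <<'E'
import numpy as np,cv2
from scipy.spatial.transform import Rotation as R
from scipy.optimize import least_squares
from cell import ctrl, viewer, order
def cam(n,st=None):
    c=viewer.calibration(n);K=np.array([[c['fx'],0,c['cx']],[0,c['fy'],c['cy']],[0,0,1]])
    if n=='wrist':
        st=st or ctrl.read_state();T=np.eye(4);T[:3,:3]=R.from_euler('xyz',st['tool_rot']).as_matrix();T[:3,3]=st['eef_pos']
        M=np.linalg.inv(T@c['hand_eye']);return K,M[:3,:3],M[:3,3]
    return K,cv2.Rodrigues(c['rvec'])[0],c['tvec']
def ray(C,uv):
    K,r,t=C;d=r.T@np.linalg.inv(K)@[uv[0],uv[1],1];return -r.T@t,d
def atz(C,uv,z):
    o,d=ray(C,uv);return o+d*(z-o[2])/d[2]
def proj(C,P):
    K,r,t=C;p=(np.atleast_2d(P)@r.T+t)@K.T;return p[:,:2]/p[:,2:]
def tri(C1,u1,C2,u2):
    A=[];b=[]
    for C,u in((C1,u1),(C2,u2)):
        o,d=ray(C,u);d=d/np.linalg.norm(d);Q=np.eye(3)-np.outer(d,d);A.append(Q);b.append(Q@o)
    return np.linalg.lstsq(np.vstack(A),np.hstack(b),rcond=None)[0]
E
python3 - <<'E'
import cv2,numpy as np
a=cv2.imread('pics/scene0.png');b=cv2.imread('pics/side0.png')
def c(i,x,y):return cv2.resize(i[y:y+75,x:x+100],(400,300),interpolation=cv2.INTER_CUBIC)
cv2.imwrite('pics/c1.png',np.vstack([np.hstack([c(a,155,130),c(a,280,148)]),np.hstack([c(b,202,225),c(b,169,145)])]))
E
```

```text
(no output)
```

View pics/c1.png

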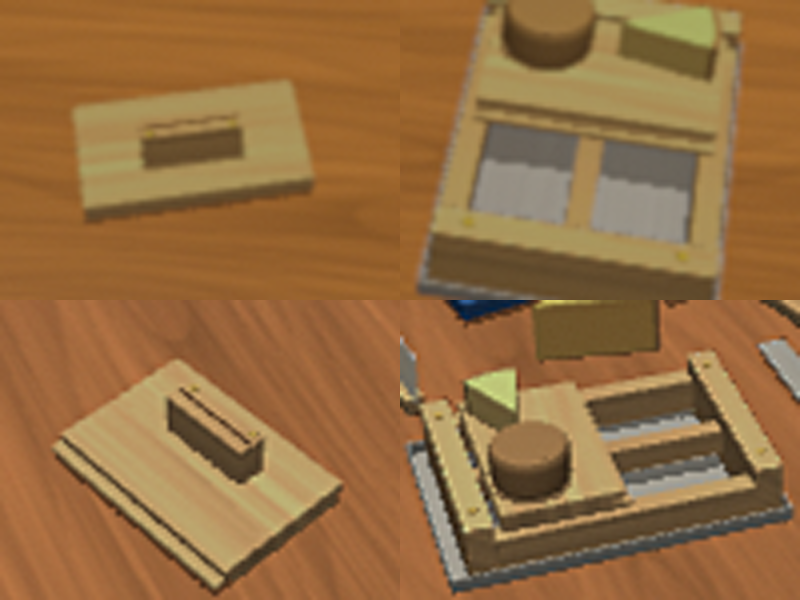

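```bash
cat > m1.py <<'E'
from h import *
S=cam('scene');D=cam('side')
f=[lambda p:(155+p[0]/4,130+p[1]/4),lambda p:(280+(p[0]-400)/4,148+p[1]/4),lambda p:(202+p[0]/4,225+(p[1]-300)/4),lambda p:(169+(p[0]-400)/4,145+(p[1]-300)/4)]
print('board scene');[print(atz(S,f[0](p),18).round(1)) for p in((73,107),(290,82),(313,180),(84,208))]
print('board side');[print(atz(D,f[2](p),18).round(1)) for p in((62,436),(178,360),(342,488),(222,575))]
print('tray scene z14');[print(atz(S,f[1](p),14).round(1)) for p in((418,287),(720,298),(742,42))]
print('tray side z14');[print(atz(D,f[3](p),14).round(1)) for p in((410,445),(455,585),(792,508))]
print('tri stand: grooved board edge corners')
for a,b in (((478,100),(632,497)),((716,135),(575,383)),((432,232),(780,455)),((716,262),(712,355))): print(tri(S,f[1](a),D,f[3](b)).round(1))
print('cleat top');
for a,b in (((143,130),(262,440)),((242,120),(180,385))): print(tri(S,f[0](a),D,f[2](b)).round(1))
E
python3 m1.py
```

```text
board scene
[ 437.8 -291.9   18. ]
[ 387.5 -120.3   18. ]
[503.3 -84.4  18. ]
[ 553.8 -255.7   18. ]
board side
[ 383.3 -127.6   18. ]
[497.  -91.9  18. ]
[ 548.6 -265.    18. ]
[ 434.3 -297.2   18. ]
tray scene z14
[669.1  87.3  14. ]
[656.2 301.1  14. ]
[374.6 332.1  14. ]
tray side z14
[377.2 321.8  14. ]
[351.9 110.4  14. ]
[659.9  79.8  14. ]
tri stand: grooved board edge corners
[515.9 117.3  53.3]
[535.4 296.   56.5]
[657.   96.1  61.9]
[671.7 285.9  59.9]
cleat top
[ 500.8 -220.5   51.9]
[ 473.7 -144.4   48.5]
```

The rows are not in the units I measure in: shifts go in shares of 50 mm and turns go in shares of pi rad. I convert before sending: -40 mm is -0.8, -25 mm is -0.5.

```bash
python3 nudge.py '[[-0.8,-0.5,-0.06,0,0,0,85],[-0.8,-0.5,-0.06,0,0,0,85],[-0.8,-0.5,-0.06,0,0,0,85],[-0.8,-0.5,-0.06,0,0,0,85],[-0.8,-0.5,-0.06,0,0,0,85],[-0.8,-0.5,-0.06,0,0,0,85],[-0.8,-0.5,-0.06,0,0,0,85],[-0.8,-0.5,-0.06,0,0,0,85],[-0.8,-0.5,-0.06,0,0,0,85],[-0.8,-0.5,-0.06,0,0,0,85]]'; python3 nudge.py '[[0,0,0,0,0,0.0462,85],[0,0,0,0,0,0.0462,85],[0,0,0,0,0,0.0462,85],[0,0,0,0,0,0.0462,85],[0,0,0,0,0,0.0462,85],[0,0,0,0,0,0.0462,85],[0,0,0,0,0,0.0462,85],[0,0,0,0,0,0.0462,85],[0,0,0,0,0,0.0462,85],[0,0,0,0,0,0,85],[0,0,0,0,0,0,85]]'
python3 - <<'E'
from h import *
import pickle
s=ctrl.read_state();i=viewer.get_image('wrist');cv2.imwrite('pics/w1raw.png',i);pickle.dump(s,open('w1.pkl','wb'))
print(s['eef_pos'],s['tool_rot'],s['force'],s['torque'])
C=cam('wrist',s);p=proj(C,[[512,205,60],[360,110,14],[655,300,14]]);print(p)
x0,y0=(int(v) for v in p[0]-[160,120]);x0=max(0,min(192,x0));y0=max(0,min(144,y0));print(x0,y0)
cv2.imwrite('pics/w1.png',cv2.resize(i[y0:y0+240,x0:x0+320],(800,600),interpolation=cv2.INTER_CUBIC))
E
```

```text
clock: 1.1
eef_pos: [516.6, 230.3, 261.2]
tool_rot: [-3.141, -0.0, 2.779]
force: [0.4, 0.6, 0.5]
width: 85.3
gripper_force: 0.0
clock: 2.2
eef_pos: [515.6, 232.1, 261.0]
tool_rot: [-3.141, 0.0, 1.477]
force: [-0.9, 0.3, 0.2]
width: 85.1
gripper_force: 0.0
[515.62303288 232.09374068 260.99023785] [-3.14104128e+00  4.93131933e-04  1.47743713e+00] [-0.90492308  0.3454276   0.17105946] [-0.04908152 -0.03162317  0.00405031]
[[253.2244462  186.03574288]
 [160.77798871 245.37973398]
 [355.38671196  96.83707504]]
93 66
```

View pics/w1.png

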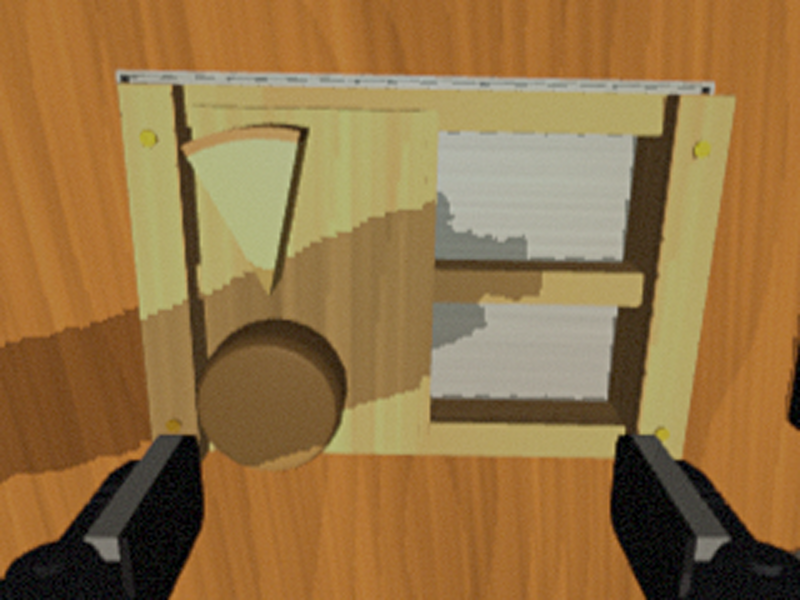

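```bash
cat > m2.py <<'E'
from h import *
import pickle
C=cam('wrist',pickle.load(open('w1.pkl','rb')))
g=lambda p,z:atz(C,(93+p[0]/2.5,66+p[1]/2.5),z)
def pr(n,p,z):print(n,*[g(q,z).round(1) for q in p])
pr('groove edge z60',[(437,111),(434,300),(431,440)],60)
pr('far rail inner z60',[(679,97),(656,300),(639,440)],60)
pr('far rail outer z60',[(735,97),(684,457)],60)
pr('near rail outer/inner',[(118,86),(152,435),(174,87),(197,435)],60)
pr('groov bd left',[(187,105),(205,435)],60)
pr('tray rim +y z14',[(117,71),(715,83)],14)
pr('frame +y edge z60',[(118,86),(735,97)],60)
pr('frame -y z60',[(430,455),(620,458)],60)
a=g((437,111),60);b=g((431,440),60);d=(a-b)[:2];print('edge dir yaw',np.arctan2(-d[0],d[1]))
for z1 in(14,):
  a,b=g((117,71),z1),g((715,83),z1);print('tray yaw',np.arctan2((b-a)[1],(b-a)[0]),np.linalg.norm(b-a))
a,b=g((118,86),60),g((735,97),60);print('frame yaw',np.arctan2((b-a)[1],(b-a)[0]),np.linalg.norm(b-a))
E
python3 m2.py
```

```text
groove edge z60 [537.8 295.2  60. ] [528.9 203.5  60. ] [520.8 125.1  60. ]
far rail inner z60 [650.3 291.   60. ] [640.7 192.9  60. ] [632.5 114.6  60. ]
far rail outer z60 [676.2 288.5  60. ] [656.9 102.   60. ]
near rail outer/inner [391.7 320.1  60. ] [371.6 142.1  60. ] [417.5 317.3  60. ] [395.7 139.9  60. ]
groov bd left [422.  308.8  60. ] [400.  139.5  60. ]
tray rim +y z14 [375.  329.3  14. ] [685.8 294.1  14. ]
frame +y edge z60 [391.7 320.1  60. ] [676.2 288.5  60. ]
frame -y z60 [519.5 116.1  60. ] [622.2 104.6  60. ]
edge dir yaw -0.09952265151257612
tray yaw -0.11269945353543065 312.7887500694315
frame yaw -0.11067410511675525 286.2140505796971
```

The wrist view shows the grooved board's visible bay edge at crop (437,111)–(431,440), far rail inner edge at (679,97)–(639,440), and a gap at the left stop (creep). I'll take a second, offset wrist view for ends and lip.

In the tool's units: -45 mm is -0.9, 15 mm is 0.3.

```bash
python3 nudge.py '[[-0.9,0,0.3,0,0,0,85],[-0.9,0,0.3,0,0,0,85],[0,0,0,0,0,0,85],[0,0,0,0,0,0,85]]'
python3 - <<'E'
from h import *
import pickle
s=ctrl.read_state();i=viewer.get_image('wrist');cv2.imwrite('pics/w2raw.png',i);pickle.dump(s,open('w2.pkl','wb'))
print(s['eef_pos'])
a=cv2.imread('pics/w1raw.png');C1=cam('wrist',pickle.load(open('w1.pkl','rb')));C2=cam('wrist',s)
def c(im,C,P,k=8):
    u=proj(C,P)[0];x0,y0=max(0,int(u[0])-25),max(0,int(u[1])-18);x0=min(x0,462);y0=min(y0,347);print(x0,y0)
    return cv2.resize(im[y0:y0+37,x0:x0+50],(400,296),interpolation=cv2.INTER_CUBIC)
P1,P2=[535,300,60],[517,116,60]
cv2.imwrite('pics/c2.png',np.vstack([np.hstack([c(a,C1,P1),c(a,C1,P2)]),np.hstack([c(i,C2,P1),c(i,C2,P2)])]))
E
```

```text
clock: 2.65
eef_pos: [507.2, 141.3, 231.3]
tool_rot: [-3.141, -0.0, 1.472]
force: [-0.3, -0.0, 0.5]
width: 85.0
gripper_force: 0.0
[507.17763068 141.31405471 231.30124717]
240 88
238 230
241 0
239 172
```

View pics/c2.png

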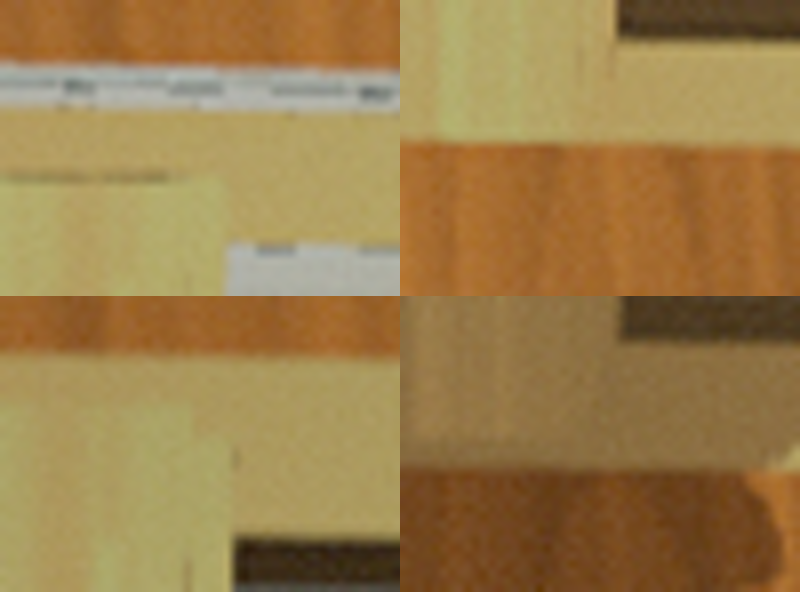

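```bash
cat > m3.py <<'E'
from h import *
import pickle
C1=cam('wrist',pickle.load(open('w1.pkl','rb')));C2=cam('wrist',pickle.load(open('w2.pkl','rb')))
a=(240+182/8,88+178/8);b=(241+192/8,(405-296)/8)
P=tri(C1,a,C2,b);print('upper corner',P,atz(C1,a,60),atz(C2,b,60))
a=(240+228/8,88+180/8);b=(241+232/8,(435-296)/8)
print('lower lip corner',tri(C1,a,C2,b),atz(C1,a,46),atz(C2,b,46))
f=lambda p:(238+(p[0]-400)/8,230+p[1]/8)
print('lower -y end',atz(C1,f((612,143)),46),'upper',atz(C1,f((583,141)),60))
print('-y w2',atz(C2,(239+183/8,172+(467-296)/8),60))
a=atz(C1,(240+182/8,88+178/8),60);y=np.array([.111,.994]);print('mid from +y',a[:2]-90*y,'pred -y',a[:2]-180*y)
E
python3 m3.py
```

```text
upper corner [532.70124038 295.89025023  61.19523979] [531.9293775  295.94521359  60.        ] [533.56722236 296.10971389  60.        ]
lower lip corner [538.89558663 294.72324758  50.58076858] [539.18225786 294.55643414  46.        ] [539.12278344 295.85162925  46.        ]
lower -y end [518.63037778 108.59938146  46.        ] upper [513.98463351 117.21426841  60.        ]
-y w2 [513.68480356 113.30778903  60.        ]
mid from +y [521.9393775  206.48521359] pred -y [511.9493775  117.02521359]
```

The upper lip corner is at crop (182,178) and the lower lip ~6 mm beyond it at (228,180). The grooved board's edge middle is at (522.5,206.3), z≈60, yaw −0.111. Next, the board.

In the tool's units: -44 mm is -0.88, 3.5 mm is 0.07, -0.133 rad is -0.0423.

```bash
python3 nudge.py '[[-0.88,-0.05,0.07,0,0,0,85],[-0.88,-0.05,0.07,0,0,0,85],[-0.88,-0.05,0.07,0,0,0,85],[-0.88,-0.05,0.07,0,0,0,85],[-0.88,-0.05,0.07,0,0,0,85],[-0.88,-0.05,0.07,0,0,0,85],[-0.88,-0.05,0.07,0,0,0,85],[0,0,0,0,0,-0.0423,85],[0,0,0,0,0,-0.0423,85],[0,0,0,0,0,-0.0423,85],[0,0,0,0,0,0,85],[0,0,0,0,0,0,85]]'
python3 - <<'E'
from h import *
import pickle
s=ctrl.read_state();i=viewer.get_image('wrist');cv2.imwrite('pics/w3raw.png',i);pickle.dump(s,open('w3.pkl','wb'))
print(s['eef_pos'],s['tool_rot'])
C=cam('wrist',s);u=proj(C,[468,-190,18])[0];print(u)
x0=int(np.clip(u[0]-120,0,272));y0=int(np.clip(u[1]-90,0,204));print(x0,y0)
cv2.imwrite('pics/w3.png',cv2.resize(i[y0:y0+180,x0:x0+240],(800,600),interpolation=cv2.INTER_CUBIC))
E
```

```text
clock: 3.9
eef_pos: [460.8, -161.7, 207.0]
tool_rot: [3.141, -0.0, 1.872]
force: [-0.4, -0.2, -1.0]
width: 84.9
gripper_force: 0.0
[ 460.82904443 -161.65129325  207.02907182] [ 3.14055315e+00 -6.49613769e-05  1.87184369e+00]
[252.78371259 189.87050838]
132 99
```

View pics/w3.png

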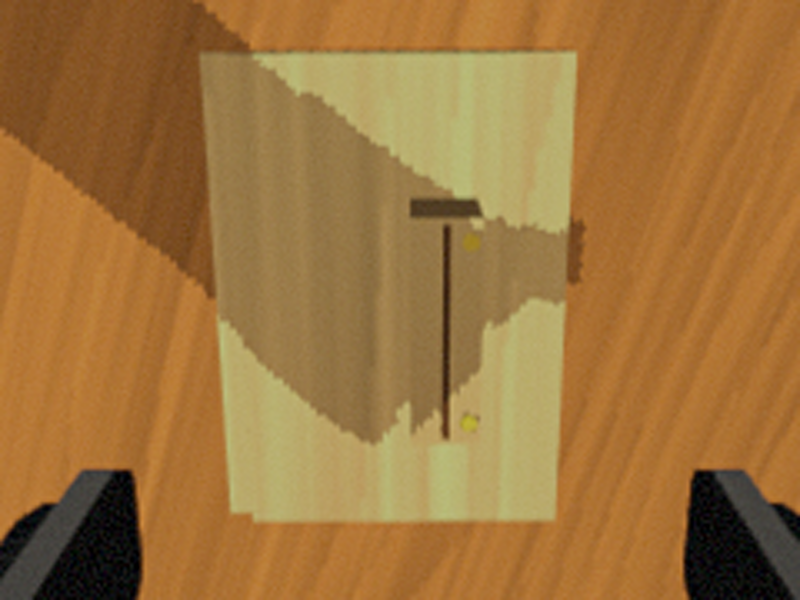

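```bash
cat > m4.py <<'E'
from h import *
import pickle
C=cam('wrist',pickle.load(open('w3.pkl','rb')))
g=lambda p,z:atz(C,(132+p[0]*.3,99+p[1]*.3),z)
a,b,c=g((577,52),18),g((556,521),18),g((254,521),18)
print(a,b,c);d=a-b;yaw=np.arctan2(-d[0],d[1]);print('yaw',yaw,np.linalg.norm(a-b),np.linalg.norm(b-c))
ux=np.array([np.cos(yaw),np.sin(yaw)]);print('centre from right edge',(a+b)[:2]/2-60*ux)
e,f=g((410,216),52),g((483,216),52);h=g((483,443),52)
print('cleat top',e,f,h);uy=np.array([-ux[1],ux[0]])
ctr=(e+f)[:2]/2-40*uy;print('cleat ctr',ctr,'centre',ctr-15*ux)
S=cam('scene');D=cam('side')
print(tri(C,(132+483*.3,99+216*.3),S,(155+242/4,130+120/4)))
E
python3 m4.py
```

```text
[498.384503   -87.03215152  18.        ] [ 552.74257272 -258.68533679   18.        ] [ 438.33826749 -293.98730081   18.        ]
yaw 0.30668281987394996 180.05447996651336 119.72708014122833
centre from right edge [ 468.36312208 -190.97261827]
cleat top [ 458.75474276 -151.10193729   52.        ] [ 481.13872779 -144.1719782    52.        ] [ 506.58615262 -220.10944488   52.        ]
cleat ctr [ 482.02265135 -185.77056826] centre [ 467.7225474  -190.29903679]
[ 480.63459662 -142.97118935   55.24851208]
```

The board lies with its tongue at crop x≈231–254 and the cleat top at (410–483, 216–443). The size comes out at 120×180, so the pose is good. Descending to grip the cleat.

In the tool's units: 40 mm is 0.8, -29.7 mm is -0.594, -0.006 rad is -0.0019.

```bash
python3 nudge.py '[[-0.594,0.27,0,0,0,-0.0019,85],[0,0,0.8,0,0,0,85],[0,0,0.8,0,0,0,85],[0,0,0.8,0,0,0,85],[0,0,0.7,0,0,0,85],[0,0,0.4,0,0,0,85],[0,0,0.2,0,0,0,85],[0,0,0,0,0,0,85],[0,0,0,0,0,0,85]]'; python3 nudge.py '[[0,0,0,0,0,0,20],[0,0,0,0,0,0,15],[0,0,0,0,0,0,15],[0,0,0,0,0,0,15],[0,0,0,0,0,0,15],[0,0,0,0,0,0,15],[0,0,0,0,0,0,15],[0,0,0,0,0,0,15]]'
```

```text
clock: 4.85
eef_pos: [482.4, -186.9, 22.5]
tool_rot: [3.141, 0.001, 1.879]
force: [0.2, 0.6, 0.0]
width: 85.3
gripper_force: 0.0
clock: 5.65
eef_pos: [481.7, -186.9, 22.4]
tool_rot: [3.141, 0.0, 1.879]
force: [-0.5, -0.4, 5.8]
width: 23.1
gripper_force: 61.0
```

In the tool's units: -40 mm is -0.8, -30 mm is -0.6.

```bash
python3 nudge.py '[[0,0,-0.2,0,0,0,15],[0,0,-0.6,0,0,0,15],[0,0,-0.8,0,0,0,15],[0,0,-0.8,0,0,0,15],[0,0,-0.4,0,0,0,15],[0,0,0,0,0,0,15],[0,0,0,0,0,0,15],[0,0,0,0,0,0,15]]'
cat > w.py <<'E'
from h import *
# desired TCP pose for given shoulder position s=(xs along stand rel. to edge mid now, ys, z), tilt th, yaw
O=np.array([522.6,206.4]);YAW=-0.111
def boardpts(st,t=(0.6,15.,22.4)):
    Rt=R.from_euler('xyz',st['tool_rot']).as_matrix();p=np.array(st['eef_pos'])
    f=lambda bx,by,bz:p+Rt@np.array([by+t[0],bx-t[1],t[2]-bz])
    loc=lambda P:np.array([*(R.from_euler('z',-YAW).as_matrix()[:2,:2]@(P[:2]-O)),P[2]])
    return {n:loc(f(*v)).round(2) for n,v in dict(shoulder=(-60,0,18),tip=(-70,0,9.25),free=(60,0,18),org=(0,0,0)).items()},Rt
def tgt(xs,ys,z,th,t=(0.6,15.,22.4)):
    Rb=(R.from_euler('z',YAW)*R.from_euler('y',-th)).as_matrix()
    Rt=Rb@np.array([[0,1,0],[1,0,0],[0,0,-1]])
    S=np.array([*(O+R.from_euler('z',YAW).as_matrix()[:2,:2]@[xs,ys]),z])
    return S-Rt@np.array([t[0],-60-t[1],t[2]-18]),Rt
def delta(xs,ys,z,th):
    st=ctrl.read_state();p,Rt=tgt(xs,ys,z,th);R0=R.from_euler('xyz',st['tool_rot']).as_matrix()
    d=R0.T@(p-st['eef_pos']);rv=R.from_matrix(R0.T@Rt).as_rotvec()
    b,_=boardpts(st)
    Fs=R.from_euler('z',-YAW).apply(st['force']);print('t',round(st['clock'],2),'F stand',Fs.round(1),'M',np.round(st['torque'],2));print(b)
    print('tgt TCP',p.round(1),'delta tool(now axes)',d.round(2),'rotvec',rv.round(4),'delta in new axes',(Rt.T@(p-st['eef_pos'])).round(2))
E
python3 -c "
from w import *
delta(40,0,110,0.25)"
```

```text
clock: 6.45
eef_pos: [480.3, -186.0, 160.2]
tool_rot: [-3.139, -0.002, 1.879]
force: [0.2, 0.1, -5.1]
width: 23.1
gripper_force: 60.1
t 6.45 F stand [ 0.2  0.1 -5.1] M [-0.02 -0.03 -0.06]
{'shoulder': array([ -67.37, -424.67,  156.01]), 'tip': array([ -76.53, -428.73,  147.28]), 'free': array([  42.25, -375.83,  155.66]), 'org': array([ -12.62, -400.23,  137.83])}
tgt TCP [633.4 193.4 132.8] delta tool(now axes) [315.09 261.1   27.35] rotvec [-0.2496 -0.0541  0.4167] delta in new axes [394.1   99.98  53.78]
```

In the tool's units: 35 mm is 0.7, 30 mm is 0.6.

```bash
python3 nudge.py '[[0.4,0.32,0,0,0,0,15],[0.6,0.5,0,0,0,0,15],[0.7,0.6,0,0,0,0,15],[0.7,0.6,0,0,0,0,15],[0.7,0.6,0,0,0,0,15],[0.7,0.6,0,0,0,0,15],[0.7,0.6,0,0,0,0,15],[0.7,0.6,0,0,0,0,15],[0.6,0.48,0,0,0,0,15],[0.5,0.32,0,0,0,0,15]]'; python3 nudge.py '[[0,0,0,0,0,0.0318,15],[0,0,0,0,0,0.0318,15],[0,0,0,0,0,0.0318,15],[0,0,0,0,0,0.0372,15],[0,0,0,-0.0318,0,0,15],[0,0,0,-0.0318,0,0,15],[0,0,0,-0.0159,0,0,15],[0,0,0,0,0,0,15],[0,0,0,0,0,0,15],[0,0,0,0,0,0,15]]';python3 -c "
from w import *
delta(25,0,80,0.25)"
```

```text
clock: 7.45
eef_pos: [634.3, 195.7, 158.9]
tool_rot: [-3.138, -0.001, 1.881]
force: [1.0, -0.4, -5.1]
width: 22.9
gripper_force: 60.2
clock: 8.45
eef_pos: [635.6, 192.0, 161.2]
tool_rot: [2.892, 0.001, 1.461]
force: [0.3, -0.4, -4.2]
width: 23.1
gripper_force: 61.0
t 8.45 F stand [ 0.3 -0.4 -4.2] M [0.05 0.38 0.02]
{'shoulder': array([ 42.28,  -1.26, 138.46]), 'tip': array([ 34.75,  -1.28, 127.51]), 'free': array([158.57,  -1.09, 168.06]), 'org': array([104.87,  -1.18, 135.82])}
tgt TCP [618.5 195.1 102.8] delta tool(now axes) [  1.21 -31.17  52.33] rotvec [-0.0007  0.0003  0.0014] delta in new axes [  1.15 -31.21  52.31]
```

In the tool's units: 18 mm is 0.36, 17 mm is 0.34.

```bash
python3 nudge.py '[[0.008,-0.2,0.34,0,0,0,15],[0.008,-0.22,0.36,0,0,0,15],[0.008,-0.2,0.34,0,0,0,15],[0,0,0,0,0,0,15],[0,0,0,0,0,0,15],[0,0,0,0,0,0,15]]';python3 - <<'E'
from w import *
delta(15,0,60.5,0.25)
i=viewer.get_image('wrist');C=cam('wrist');j=viewer.get_image('side');D=cam('side');k=viewer.get_image('scene');S=cam('scene')
P=[522.6,206.4,60]
out=[]
for im,c,w in((i,C,256),(j,D,100),(k,S,100)):
    u=proj(c,P)[0];h=w*3//4;x0=int(np.clip(u[0]-w/2,0,512-w));y0=int(np.clip(u[1]-h/2,0,384-h));print(u,x0,y0)
    out.append(cv2.resize(im[y0:y0+h,x0:x0+w],(400,300),interpolation=cv2.INTER_CUBIC))
cv2.imwrite('pics/c3.png',np.vstack([np.hstack(out[:2]),np.hstack([out[2],out[2]*0])]))
E
```

```text
clock: 9.05
eef_pos: [619.9, 195.4, 105.1]
tool_rot: [2.889, -0.001, 1.461]
force: [0.2, -0.0, -4.3]
width: 23.2
gripper_force: 61.0
t 9.05 F stand [ 0.2 -0.  -4.3] M [0.06 0.46 0.02]
{'shoulder': array([26.41,  0.34, 82.08]), 'tip': array([18.92,  0.34, 71.11]), 'free': array([142.59,   0.46, 112.11]), 'org': array([89.01,  0.42, 79.67])}
tgt TCP [608.6 196.2  83.3] delta tool(now axes) [ -0.41 -16.44  18.26] rotvec [ 0.0029 -0.0011  0.001 ] delta in new axes [ -0.41 -16.38  18.3 ]
[ 82.73094796 227.69520395] 0 131
[218.0205711  177.81158845] 168 140
[328.14828588 176.24258394] 278 138
```

View pics/c3.png

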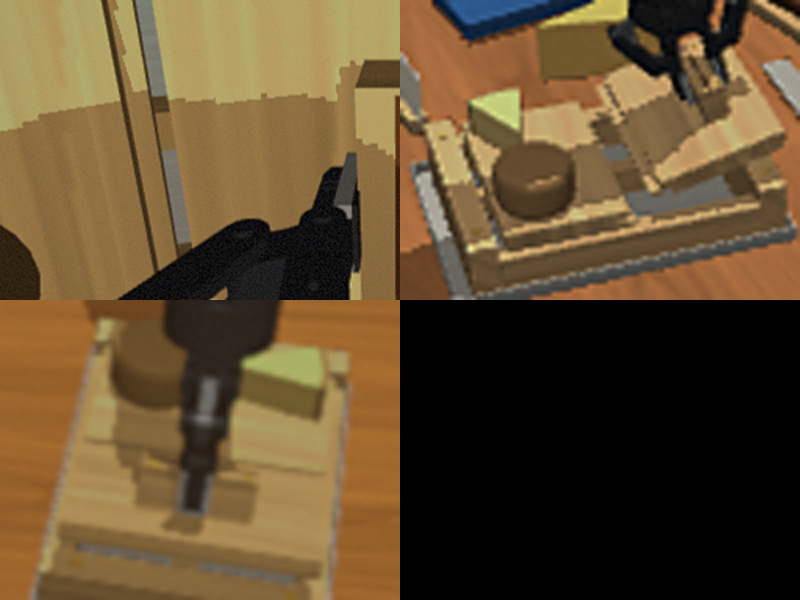

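Everything is lined up: the tongue faces the groove with the tray visible between them, and nothing nearby is touched. Lowering just short of the joint.

In the tool's units: 7 mm is 0.14, 5.5 mm is 0.11, 0.003 rad is 0.001.

```bash
python3 nudge.py '[[-0.004,-0.08,0.14,0,0,0,15],[-0.004,-0.08,0.14,0,0,0,15],[0,-0.07,0.11,0.001,0,0,15],[0,0,0,0,0,0,15],[0,0,0,0,0,0,15],[0,0,0,0,0,0,15]]';python3 -c "
from w import *
delta(12,0,60.3,0.25)"
```

```text
clock: 9.8
eef_pos: [612.0, 195.9, 82.2]
tool_rot: [2.894, -0.0, 1.462]
force: [0.4, -0.8, -5.0]
width: 23.0
gripper_force: 61.2
t 9.8 F stand [ 0.5 -0.8 -5. ] M [0.01 0.44 0.01]
{'shoulder': array([18.34, -0.11, 59.54]), 'tip': array([10.79, -0.12, 48.61]), 'free': array([1.3468e+02, 1.0000e-01, 8.8950e+01]), 'org': array([80.92,  0.  , 56.79])}
tgt TCP [605.6 196.5  83.1] delta tool(now axes) [-0.01 -5.97 -2.47] rotvec [-0.0024 -0.0006  0.0018] delta in new axes [-0.02 -5.97 -2.49]
```

In the tool's units: -2.9 mm is -0.058, -2.8 mm is -0.056.

```bash
python3 nudge.py '[[0,-0.056,-0.028,0,0,0,15],[0,-0.058,-0.015,0,0,0,15],[0,0,0,0,0,0,15],[0,-0.058,-0.015,0,0,0,15],[0,0,0,0,0,0,15],[0,0,0,0,0,0,15]]';python3 -c "
from w import *
delta(3,0,60.2,0.25)"
```

```text
clock: 10.4
eef_pos: [602.6, 196.9, 82.8]
tool_rot: [2.895, -0.0, 1.462]
force: [-0.4, -0.3, -4.7]
width: 23.2
gripper_force: 61.0
t 10.4 F stand [-0.4 -0.3 -4.7] M [0.08 0.39 0.  ]
{'shoulder': array([ 8.9 , -0.1 , 60.15]), 'tip': array([ 1.34, -0.11, 49.22]), 'free': array([125.25,   0.14,  89.5 ]), 'org': array([7.148e+01, 3.000e-02, 5.737e+01])}
tgt TCP [596.7 197.5  83. ] delta tool(now axes) [-0.04 -5.72 -1.71] rotvec [-0.003  -0.0006  0.002 ] delta in new axes [-0.05 -5.72 -1.73]
```

In the tool's units: -1 mm is -0.02, -0.25 mm is -0.005.

```bash
python3 nudge.py '[[0,-0.02,-0.005,0,0,0,15],[0,-0.02,-0.005,0,0,0,15],[0,-0.02,-0.005,0,0,0,15],[0,-0.02,-0.005,0,0,0,15],[0,0,0,0,0,0,15],[0,0,0,0,0,0,15]]';python3 -c "
from w import *
delta(3,0,60.2,0.25)"; python3 nudge.py '[[0,-0.02,-0.005,0,0,0,15],[0,-0.02,-0.005,0,0,0,15],[0,0,0,0,0,0,15]]';python3 -c "
from w import *
delta(3,0,60.2,0.25)"
```

```text
clock: 11.0
eef_pos: [598.5, 197.3, 82.7]
tool_rot: [2.895, -0.0, 1.462]
force: [0.6, -0.3, -4.7]
width: 23.2
gripper_force: 61.0
t 11.0 F stand [ 0.7 -0.2 -4.7] M [ 0.06  0.49 -0.02]
{'shoulder': array([ 4.8 , -0.15, 60.11]), 'tip': array([-2.76, -0.16, 49.18]), 'free': array([1.2116e+02, 8.0000e-02, 8.9440e+01]), 'org': array([ 6.738e+01, -2.000e-02,  5.732e+01])}
tgt TCP [596.7 197.5  83. ] delta tool(now axes) [ 0.01 -1.74 -0.76] rotvec [-0.003  -0.0005  0.0019] delta in new axes [ 0.01 -1.73 -0.76]
clock: 11.3
eef_pos: [596.2, 197.6, 82.6]
tool_rot: [2.895, 0.0, 1.462]
force: [-0.4, -0.3, -5.0]
width: 22.8
gripper_force: 61.0
t 11.3 F stand [-0.3 -0.3 -5. ] M [ 0.04  0.51 -0.01]
{'shoulder': array([ 2.46, -0.13, 60.07]), 'tip': array([-5.1 , -0.15, 49.14]), 'free': array([1.1883e+02, 1.1000e-01, 8.9360e+01]), 'org': array([65.04, -0.  , 57.26])}
tgt TCP [596.7 197.5  83. ] delta tool(now axes) [-0.02  0.54 -0.25] rotvec [-0.0034 -0.0005  0.0021] delta in new axes [-0.02  0.54 -0.25]
```

In the tool's units: -0.7 mm is -0.014, -0.2 mm is -0.004.

```bash
for k in 1; do python3 nudge.py '[[0,-0.014,-0.004,0,0,0,15],[0,-0.014,-0.004,0,0,0,15],[0,-0.014,-0.004,0,0,0,15],[0,0,0,0,0,0,15]]'; done;python3 -c "
from w import *
delta(0,0,60.2,0.25)"; python3 nudge.py '[[0,-0.014,-0.004,0,0,0,15],[0,-0.014,-0.004,0,0,0,15],[0,0,0,0,0,0,15]]';python3 -c "
from w import *
delta(-1,0,60.2,0.25)"
```

```text
clock: 11.7
eef_pos: [594.1, 197.8, 82.7]
tool_rot: [2.895, 0.0, 1.462]
force: [-0.4, 0.7, -4.5]
width: 23.0
gripper_force: 61.0
t 11.7 F stand [-0.5  0.7 -4.5] M [0.08 0.51 0.02]
{'shoulder': array([ 0.36, -0.15, 60.15]), 'tip': array([-7.2 , -0.17, 49.22]), 'free': array([1.1672e+02, 9.0000e-02, 8.9450e+01]), 'org': array([ 6.294e+01, -2.000e-02,  5.734e+01])}
tgt TCP [593.7 197.9  83. ] delta tool(now axes) [ 0.   -0.35 -0.39] rotvec [-0.0033 -0.0005  0.002 ] delta in new axes [ 0.   -0.35 -0.39]
clock: 12.0
eef_pos: [592.7, 198.0, 82.8]
tool_rot: [2.895, 0.0, 1.462]
force: [-0.5, -0.1, -4.6]
width: 23.3
gripper_force: 61.0
t 12.0 F stand [-0.5 -0.1 -4.6] M [ 0.03  0.48 -0.06]
{'shoulder': array([-1.1 , -0.17, 60.18]), 'tip': array([-8.66, -0.18, 49.26]), 'free': array([1.1527e+02, 7.0000e-02, 8.9490e+01]), 'org': array([ 6.148e+01, -4.000e-02,  5.738e+01])}
tgt TCP [592.7 198.   83. ] delta tool(now axes) [ 0.02  0.08 -0.24] rotvec [-0.0033 -0.0005  0.0019] delta in new axes [ 0.02  0.08 -0.24]
```

In the tool's units: -0.6 mm is -0.012, -0.15 mm is -0.003.

```bash
f(){ grep -E "force: \[|eef"; }; python3 nudge.py '[[0,-0.012,-0.003,0,0,0,15],[0,0,0,0,0,0,15]]'|f; python3 nudge.py '[[0,-0.012,-0.003,0,0,0,15],[0,0,0,0,0,0,15]]'|f; python3 nudge.py '[[0,-0.012,-0.003,0,0,0,15],[0,0,0,0,0,0,15]]'|f;python3 nudge.py '[[0,-0.012,-0.003,0,0,0,15],[0,0,0,0,0,0,15]]'|f;python3 -c "
from w import *
delta(-1,0,60.2,0.25)"
```

```text
eef_pos: [592.3, 198.0, 82.9]
force: [0.3, -0.5, -5.4]
eef_pos: [592.1, 198.0, 83.0]
force: [0.9, -0.3, -5.1]
eef_pos: [592.0, 198.0, 83.2]
force: [1.9, -0.5, -5.7]
eef_pos: [591.9, 198.0, 83.4]
force: [5.0, -0.9, -5.8]
t 12.8 F stand [ 5.1 -0.3 -5.8] M [-0.21 -0.83 -0.09]
{'shoulder': array([-1.79, -0.2 , 60.56]), 'tip': array([-9.31, -0.2 , 49.61]), 'free': array([ 1.1448e+02, -5.0000e-02,  9.0250e+01]), 'org': array([60.8 , -0.11, 57.96])}
tgt TCP [592.7 198.   83. ] delta tool(now axes) [0.11 0.68 0.54] rotvec [-0.     -0.0007  0.0012] delta in new axes [0.11 0.67 0.54]
```

The rows are not in the units I measure in: shifts go in shares of 50 mm and turns go in shares of pi rad. I convert before sending: -0.6 mm is -0.012, -0.1 mm is -0.002.

```bash
f(){ grep -E "force: \[|eef"; }; for i in 1; do python3 nudge.py '[[0,-0.012,-0.002,0,0,0,15],[0,0,0,0,0,0,15]]'|f; python3 nudge.py '[[0,-0.012,-0.002,0,0,0,15],[0,0,0,0,0,0,15]]'|f; python3 nudge.py '[[0,-0.012,-0.002,0,0,0,15],[0,0,0,0,0,0,15]]'|f;python3 nudge.py '[[0,-0.012,-0.002,0,0,0,15],[0,0,0,0,0,0,15]]'|f; done;python3 -c "
from w import *
delta(-1,0,60.2,0.25)"
```

```text
eef_pos: [591.8, 198.0, 83.5]
force: [7.3, -0.6, -5.6]
eef_pos: [591.7, 198.0, 83.7]
force: [6.1, -1.3, -6.2]
eef_pos: [591.6, 198.0, 83.8]
force: [8.1, -1.1, -6.1]
eef_pos: [591.2, 198.1, 83.8]
force: [6.7, -0.9, -7.1]
t 13.6 F stand [ 6.7 -0.2 -7.1] M [-0.29 -1.4  -0.16]
{'shoulder': array([-2.42, -0.15, 60.72]), 'tip': array([-9.91, -0.15, 49.75]), 'free': array([ 1.1375e+02, -4.0000e-02,  9.0800e+01]), 'org': array([60.17, -0.08, 58.34])}
tgt TCP [592.7 198.   83. ] delta tool(now axes) [0.09 1.26 1.12] rotvec [ 0.0034 -0.001   0.0009] delta in new axes [0.09 1.26 1.11]
```

In the tool's units: -0.6 mm is -0.012, 0.1 mm is 0.002.

```bash
f(){ grep -E "force: \[|eef"; }; for i in 1; do python3 nudge.py '[[0,-0.012,0.002,0,0,0,15],[0,0,0,0,0,0,15]]'|f; python3 nudge.py '[[0,-0.012,0.002,0,0,0,15],[0,0,0,0,0,0,15]]'|f; python3 nudge.py '[[0,-0.012,0,0,0,0,15],[0,0,0,0,0,0,15]]'|f;python3 nudge.py '[[0,-0.012,0,0,0,0,15],[0,0,0,0,0,0,15]]'|f; done;python3 -c "
from w import *
delta(-1,0,60.2,0.25)"
```

```text
eef_pos: [590.9, 198.1, 83.8]
force: [7.0, -1.1, -5.6]
eef_pos: [590.6, 198.1, 83.7]
force: [7.8, -1.1, -4.6]
eef_pos: [590.1, 198.2, 83.7]
force: [6.4, -1.7, -3.8]
eef_pos: [589.7, 198.3, 83.7]
force: [8.1, -2.7, -2.7]
t 14.4 F stand [ 8.4 -1.7 -2.7] M [-0.41 -1.37 -0.13]
{'shoulder': array([-3.9 , -0.1 , 60.56]), 'tip': array([-11.37,  -0.09,  49.58]), 'free': array([ 1.1222e+02, -4.0000e-02,  9.0820e+01]), 'org': array([ 5.870e+01, -4.000e-02,  5.827e+01])}
tgt TCP [592.7 198.   83. ] delta tool(now axes) [0.07 2.74 1.45] rotvec [ 0.0049 -0.0015  0.0005] delta in new axes [0.07 2.74 1.43]
```

```bash
f(){ grep -E "force: \[|eef"; }; for i in 1; do python3 nudge.py '[[0,-0.012,-0.002,0,0,0,15],[0,0,0,0,0,0,15]]'|f; python3 nudge.py '[[0,-0.012,-0.002,0,0,0,15],[0,0,0,0,0,0,15]]'|f; python3 nudge.py '[[0,-0.012,-0.002,0,0,0,15],[0,0,0,0,0,0,15]]'|f;python3 nudge.py '[[0,-0.012,-0.002,0,0,0,15],[0,0,0,0,0,0,15]]'|f; done;python3 -c "
from w import *
delta(-1,0,60.2,0.25)"
```

```text
eef_pos: [589.1, 198.3, 83.7]
force: [8.0, -2.0, -2.7]
eef_pos: [588.5, 198.4, 83.7]
force: [7.9, -1.5, -3.2]
eef_pos: [588.0, 198.5, 83.7]
force: [8.0, -2.2, -2.4]
eef_pos: [587.5, 198.5, 83.7]
force: [8.1, -1.5, -1.9]
t 15.2 F stand [ 8.2 -0.6 -1.9] M [-0.41 -1.39 -0.14]
{'shoulder': array([-6.13, -0.1 , 60.5 ]), 'tip': array([-13.6 ,  -0.09,  49.51]), 'free': array([ 1.0998e+02, -4.0000e-02,  9.0790e+01]), 'org': array([ 5.647e+01, -4.000e-02,  5.823e+01])}
tgt TCP [592.7 198.   83. ] delta tool(now axes) [0.06 4.91 1.98] rotvec [ 0.0052 -0.0016  0.0005] delta in new axes [0.07 4.92 1.95]
```

In the tool's units: -0.5 mm is -0.01, -0.1 mm is -0.002.

```bash
f(){ grep -E "force: \[|eef"; }; for i in 1; do python3 nudge.py '[[0,-0.01,-0.002,0,0,0,15],[0,0,0,0,0,0,15]]'|f; python3 nudge.py '[[0,-0.01,-0.002,0,0,0,15],[0,0,0,0,0,0,15]]'|f; python3 nudge.py '[[0,-0.01,-0.002,0,0,0,15],[0,0,0,0,0,0,15]]'|f;python3 nudge.py '[[0,-0.01,-0.002,0,0,0,15],[0,0,0,0,0,0,15]]'|f; done;python3 -c "
from w import *
delta(-1,0,60.2,0.25)"
```

```text
eef_pos: [587.0, 198.6, 83.7]
force: [7.9, -1.0, -2.0]
eef_pos: [586.9, 198.6, 83.8]
force: [9.0, -1.2, -2.1]
eef_pos: [586.8, 198.6, 83.9]
force: [9.4, -2.3, -3.1]
eef_pos: [586.8, 198.6, 84.0]
force: [10.6, -2.2, -3.6]
t 16.0 F stand [10.7 -1.  -3.6] M [-0.46 -1.92 -0.13]
{'shoulder': array([-6.76e+00, -6.00e-02,  6.06e+01]), 'tip': array([-1.419e+01, -4.000e-02,  4.959e+01]), 'free': array([ 1.0927e+02, -4.0000e-02,  9.1210e+01]), 'org': array([ 5.585e+01, -2.000e-02,  5.850e+01])}
tgt TCP [592.7 198.   83. ] delta tool(now axes) [0.05 5.5  2.45] rotvec [ 0.0079 -0.0018  0.0001] delta in new axes [0.06 5.52 2.41]
```

The board closed up at its stop: about 5 mm of travel at 8 N, now 11 N and no further motion. Next I lower it about the shoulder edge.

In the tool's units: 1.5 mm is 0.03, 0.09 mm is 0.0018, 0.02 rad is 0.0064.

```bash
python3 nudge.py '[[0,0.0018,0.03,0.0064,0,0,15],[0,0.0018,0.03,0.0064,0,0,15],[0,0,0,0,0,0,15]]'>/dev/null;python3 -c "
from w import *
delta(-6.8,0,60,0.2)"; python3 nudge.py '[[0,0.0018,0.03,0.0064,0,0,15],[0,0.0018,0.03,0.0064,0,0,15],[0,0,0,0,0,0,15]]'>/dev/null;python3 -c "
from w import *
delta(-6.8,0,60,0.15)"
```

```text
t 16.3 F stand [10.3 -0.1 -1.1] M [-0.37 -1.76 -0.07]
{'shoulder': array([-6.68, -0.14, 60.5 ]), 'tip': array([-14.56,  -0.12,  49.8 ]), 'free': array([110.51,  -0.13,  86.33]), 'org': array([55.79, -0.1 , 55.84])}
tgt TCP [588.  198.5  79.2] delta tool(now axes) [ 0.14 -0.16  1.73] rotvec [ 0.017  -0.0017  0.0001] delta in new axes [ 0.14 -0.13  1.74]
t 16.6 F stand [10.1 -0.3 -1.3] M [-0.43 -1.66 -0.09]
{'shoulder': array([-6.62, -0.14, 60.48]), 'tip': array([-14.92,  -0.13,  50.11]), 'free': array([111.5 ,  -0.12,  81.62]), 'org': array([55.61, -0.1 , 53.33])}
tgt TCP [588.8 198.4  75.6] delta tool(now axes) [ 0.13 -0.17  2.48] rotvec [ 0.0271 -0.0017  0.0002] delta in new axes [ 0.13 -0.1   2.48]
```

In the tool's units: 1.5 mm is 0.03, 0.09 mm is 0.0018, 0.02 rad is 0.0064.

```bash
for i in 1; do python3 nudge.py '[[0,0.0018,0.03,0.0064,0,0,15],[0,0.0018,0.03,0.0064,0,0,15],[0,0,0,0,0,0,15]]'>/dev/null;python3 -c "
from w import *
delta(-6.8,0,60,0.1)"; python3 nudge.py '[[0,0.0018,0.03,0.0064,0,0,15],[0,0.0018,0.03,0.0064,0,0,15],[0,0,0,0,0,0,15]]'>/dev/null;python3 -c "
from w import *
delta(-6.8,0,60,0.05)"; done
```

```text
t 16.9 F stand [ 9.5 -0.5 -1.6] M [-0.33 -1.78 -0.01]
{'shoulder': array([-6.58, -0.15, 60.4 ]), 'tip': array([-15.29,  -0.14,  50.37]), 'free': array([112.29,  -0.12,  76.82]), 'org': array([55.32, -0.1 , 50.78])}
tgt TCP [589.5 198.3  71.9] delta tool(now axes) [ 0.13 -0.16  3.16] rotvec [ 0.0372 -0.0017  0.0004] delta in new axes [ 0.14 -0.04  3.17]
t 17.2 F stand [ 9.3 -1.1 -1.3] M [-0.36 -1.8  -0.1 ]
{'shoulder': array([-6.53, -0.21, 60.29]), 'tip': array([-15.64,  -0.2 ,  50.61]), 'free': array([112.9 ,  -0.16,  71.95]), 'org': array([54.93, -0.16, 48.21])}
tgt TCP [590.  198.3  68.1] delta tool(now axes) [ 0.18 -0.17  3.82] rotvec [ 0.0473 -0.0015  0.0005] delta in new axes [0.19 0.01 3.82]
```

In the tool's units: 1.5 mm is 0.03, 0.02 rad is 0.0064.

```bash
for i in 1; do python3 nudge.py '[[0,0,0.03,0.0064,0,0,15],[0,0,0.03,0.0064,0,0,15],[0,0,0,0,0,0,15]]'>/dev/null;python3 -c "
from w import *
delta(-6.8,0,60,0.0)"; python3 nudge.py '[[0,0,0.022,0.0048,0,0,15],[0,0,0.015,0.0032,0,0,15],[0,0,0,0,0,0,15]]'>/dev/null;python3 -c "
from w import *
delta(-6.8,0,60,0.0)"; done
```

```text
t 17.5 F stand [ 9.9 -0.4 -0.4] M [-0.36 -1.98 -0.06]
{'shoulder': array([-6.51, -0.25, 60.19]), 'tip': array([-15.99,  -0.24,  50.88]), 'free': array([113.29,  -0.2 ,  67.12]), 'org': array([54.43, -0.2 , 45.69])}
tgt TCP [590.3 198.2  64.4] delta tool(now axes) [ 0.22 -0.17  4.51] rotvec [ 0.0577 -0.0015  0.0005] delta in new axes [0.22 0.09 4.51]
t 17.8 F stand [10.8  0.3 -0.9] M [-0.36 -2.05 -0.13]
{'shoulder': array([-6.51, -0.3 , 60.19]), 'tip': array([-16.21,  -0.29,  51.11]), 'free': array([113.42,  -0.23,  64.2 ]), 'org': array([54.06, -0.24, 44.21])}
tgt TCP [590.3 198.2  64.4] delta tool(now axes) [ 0.26 -0.19  2.69] rotvec [ 0.0334 -0.0014  0.0006] delta in new axes [ 0.26 -0.1   2.7 ]
```

In the tool's units: 0.75 mm is 0.015, 0.01 rad is 0.0032.

```bash
for i in 1; do python3 nudge.py '[[0,0,0.015,0.0032,0,0,15],[0,0,0.015,0.0032,0,0,15],[0,0,0,0,0,0,15]]'>/dev/null;python3 -c "
from w import *
delta(-6.8,0,60,0.0)"; python3 nudge.py '[[0,0,0.012,0.0025,0,0,15],[0,0,0,0,0,0,15]]'>/dev/null;python3 -c "
from w import *
delta(-6.8,0,60,0.0)"; done
```

```text
t 18.1 F stand [10.4 -0.4 -0.8] M [-0.39 -2.12 -0.09]
{'shoulder': array([-6.45, -0.3 , 60.19]), 'tip': array([-16.33,  -0.29,  51.3 ]), 'free': array([113.54,  -0.23,  61.85]), 'org': array([53.79, -0.24, 43.02])}
tgt TCP [590.3 198.2  64.4] delta tool(now axes) [ 0.26 -0.3   1.22] rotvec [ 0.0138 -0.0014  0.0006] delta in new axes [ 0.26 -0.28  1.22]
t 18.3 F stand [ 9.  -1.1 -1.5] M [-0.36 -2.09 -0.12]
{'shoulder': array([-6.46, -0.31, 60.21]), 'tip': array([-16.4,  -0.3,  51.4]), 'free': array([113.54,  -0.23,  60.94]), 'org': array([53.65, -0.24, 42.58])}
tgt TCP [590.3 198.2  64.4] delta tool(now axes) [ 0.27 -0.32  0.66] rotvec [ 0.0061 -0.0014  0.0006] delta in new axes [ 0.27 -0.32  0.67]
```

In the tool's units: 0.4 mm is 0.008, 0.005 rad is 0.0016.

```bash
for i in 1 ; do python3 nudge.py '[[0,0,0.008,0.0016,0,0,15],[0,0,0,0,0,0,15]]'>/dev/null;python3 -c "
from w import *
delta(-6.8,0,60,0.0)"; python3 nudge.py '[[0,0,0.01,0.0016,0,0,15],[0,0,0,0,0,0,15]]'>/dev/null;python3 -c "
from w import *
delta(-6.8,0,60,0.0)";python3 nudge.py '[[0,0,0.008,0.001,0,0,15],[0,0,0,0,0,0,15]]'>/dev/null;python3 -c "
from w import *
delta(-6.8,0,60,0.0)"; done
```

```text
t 18.5 F stand [10.9  0.3 -0.5] M [-0.39 -2.09 -0.14]
{'shoulder': array([-6.44, -0.3 , 60.19]), 'tip': array([-16.43,  -0.29,  51.42]), 'free': array([113.56,  -0.23,  60.34]), 'org': array([53.58, -0.24, 42.26])}
tgt TCP [590.3 198.2  64.4] delta tool(now axes) [ 0.26 -0.35  0.28] rotvec [ 0.0013 -0.0014  0.0006] delta in new axes [ 0.26 -0.35  0.28]
t 18.7 F stand [ 9.3 -1.   1.8] M [-0.51 -2.17 -0.15]
{'shoulder': array([-6.49, -0.26, 60.32]), 'tip': array([-16.52,  -0.25,  51.61]), 'free': array([113.51,  -0.18,  59.9 ]), 'org': array([53.45, -0.19, 42.11])}
tgt TCP [590.3 198.2  64.4] delta tool(now axes) [ 0.22 -0.33  0.06] rotvec [-0.0036 -0.0015  0.0007] delta in new axes [ 0.22 -0.33  0.06]
t 18.9 F stand [ 7.2 -0.8  3.2] M [-0.6  -2.22 -0.15]
{'shoulder': array([-6.5 , -0.25, 60.55]), 'tip': array([-16.56,  -0.24,  51.86]), 'free': array([113.5 ,  -0.15,  59.79]), 'org': array([53.39, -0.17, 42.17])}
tgt TCP [590.3 198.2  64.4] delta tool(now axes) [ 0.2  -0.33  0.08] rotvec [-0.0063 -0.0017  0.0008] delta in new axes [ 0.2  -0.33  0.08]
```

It's flat and carried by the bearers: tilt ~0, free edge 59.8–60.3. I'll ease off the press, then let go.

In the tool's units: 0.7 mm is 0.014, -0.2 mm is -0.004, -0.003 rad is -0.001.

```bash
for i in 1 ; do python3 nudge.py '[[0,0.014,-0.004,-0.001,0,0,15],[0,0,0,0,0,0,15]]'>/dev/null;python3 -c "
from w import *
delta(-6.8,0,60,0.0)"; python3 nudge.py '[[0,0.016,-0.004,-0.0006,0,0,15],[0,0,0,0,0,0,15]]'>/dev/null;python3 -c "
from w import *
delta(-6.8,0,60,0.0)"; done
```

```text
t 19.1 F stand [ 6.5 -1.3  3.7] M [-0.54 -1.93 -0.16]
{'shoulder': array([-6.5 , -0.25, 60.38]), 'tip': array([-16.54,  -0.25,  51.68]), 'free': array([113.5 ,  -0.15,  59.84]), 'org': array([53.42, -0.17, 42.11])}
tgt TCP [590.3 198.2  64.4] delta tool(now axes) [ 0.19 -0.32  0.04] rotvec [-0.0046 -0.0015  0.0009] delta in new axes [ 0.19 -0.32  0.04]
t 19.3 F stand [ 6.5 -0.3  3.9] M [-0.5  -1.61 -0.18]
{'shoulder': array([-6.46, -0.23, 60.38]), 'tip': array([-16.5 ,  -0.23,  51.67]), 'free': array([ 1.1354e+02, -1.1000e-01,  5.9880e+01]), 'org': array([53.46, -0.15, 42.13])}
tgt TCP [590.3 198.2  64.4] delta tool(now axes) [ 0.16 -0.36  0.07] rotvec [-0.0042 -0.0014  0.001 ] delta in new axes [ 0.16 -0.36  0.07]
```

In the tool's units: 1 mm is 0.02.

```bash
for i in 1 ; do python3 nudge.py '[[0,0.02,0,0,0,0,15],[0,0,0,0,0,0,15]]'>/dev/null;python3 -c "
from w import *
delta(-6.8,0,60,0.0)"; python3 nudge.py '[[0,0.02,0,0,0,0,15],[0,0,0,0,0,0,15]]'>/dev/null;python3 -c "
from w import *
delta(-6.8,0,60,0.0)"; done
```

```text
t 19.5 F stand [ 3.2 -2.4  6.7] M [-0.54 -1.26 -0.17]
{'shoulder': array([-6.46, -0.26, 60.54]), 'tip': array([-16.52,  -0.26,  51.85]), 'free': array([113.53,  -0.13,  59.79]), 'org': array([53.42, -0.17, 42.16])}
tgt TCP [590.3 198.2  64.4] delta tool(now axes) [ 0.19 -0.36  0.07] rotvec [-0.0062 -0.0013  0.0011] delta in new axes [ 0.19 -0.36  0.07]
t 19.7 F stand [ 1.2 -2.   9.1] M [-0.49 -0.88 -0.19]
{'shoulder': array([-6.42, -0.26, 60.75]), 'tip': array([-16.49,  -0.26,  52.08]), 'free': array([113.58,  -0.12,  59.78]), 'org': array([53.43, -0.17, 42.26])}
tgt TCP [590.3 198.2  64.4] delta tool(now axes) [ 0.18 -0.41  0.14] rotvec [-0.0081 -0.0013  0.0012] delta in new axes [ 0.18 -0.41  0.14]
```

In the tool's units: -0.5 mm is -0.01, -0.006 rad is -0.0019.

```bash
python3 nudge.py '[[0,0,-0.01,-0.0019,0,0,15],[0,0,0,0,0,0,15]]'>/dev/null;python3 -c "
from w import *
delta(-6.8,0,60,0.0)"; python3 nudge.py '[[0,0,-0.008,-0.0013,0,0,15],[0,0,0,0,0,0,15]]'>/dev/null;python3 -c "
from w import *
delta(-6.8,0,60,0.0)"
```

```text
t 19.9 F stand [ 4.8 -1.1  6.9] M [-0.52 -1.07 -0.23]
{'shoulder': array([-6.48, -0.27, 60.13]), 'tip': array([-16.5 ,  -0.27,  51.4 ]), 'free': array([113.52,  -0.12,  59.88]), 'org': array([53.48, -0.18, 42.01])}
tgt TCP [590.3 198.2  64.4] delta tool(now axes) [ 0.18 -0.33 -0.02] rotvec [-0.0021 -0.0009  0.0013] delta in new axes [ 0.18 -0.33 -0.03]
t 20.1 F stand [ 5.6 -0.5  3.6] M [-0.39 -1.02 -0.15]
{'shoulder': array([-6.39, -0.27, 59.89]), 'tip': array([-16.38,  -0.27,  51.12]), 'free': array([113.61,  -0.12,  60.1 ]), 'org': array([53.64, -0.18, 42.  ])}
tgt TCP [590.3 198.2  64.4] delta tool(now axes) [ 0.18 -0.4   0.02] rotvec [ 0.0018 -0.0008  0.0012] delta in new axes [ 0.18 -0.4   0.02]
```

```bash
python3 nudge.py '[[0,0,0,0,0,0,24],[0,0,0,0,0,0,26],[0,0,0,0,0,0,29],[0,0,0,0,0,0,33],[0,0,0,0,0,0,40],[0,0,0,0,0,0,45],[0,0,0,0,0,0,45],[0,0,0,0,0,0,45]]'
```

```text
clock: 20.9
eef_pos: [587.3, 198.6, 62.6]
tool_rot: [-3.136, 0.0, 1.462]
force: [0.6, -0.8, 0.5]
width: 44.7
gripper_force: 0.0
```

In the tool's units: -40 mm is -0.8, -30 mm is -0.6.

```bash
python3 nudge.py '[[0,0.06,-0.1,0,0,0,50],[0,0,-0.3,0,0,0,50],[0,0,-0.6,0,0,0,50],[0,0,-0.8,0,0,0,50],[0,0,-0.8,0,0,0,50],[-0.3,-0.2,-0.6,0,0,0,50],[-0.3,-0.8,0,0,0,0,50],[0,-0.6,0,0,0,0,50],[0,0,0,0,0,0,50],[0,0,0,0,0,0,50]]'
python3 - <<'E'
from w import *
import pickle
s=ctrl.read_state();i=viewer.get_image('wrist');cv2.imwrite('pics/w5raw.png',i);pickle.dump(s,open('w5.pkl','wb'))
C=cam('wrist',s);u=proj(C,[550,203,60])[0];print(u)
x0=int(np.clip(u[0]-160,0,192));y0=int(np.clip(u[1]-120,0,144));print(x0,y0)
j=viewer.get_image('side')[140:215,168:268]
o=cv2.resize(i[y0:y0+240,x0:x0+320],(800,600),interpolation=cv2.INTER_CUBIC)
o[400:,533:]=cv2.resize(j,(267,200));cv2.imwrite('pics/w5.png',o)
E
```

```text
clock: 21.9
eef_pos: [509.2, 177.4, 224.6]
tool_rot: [-3.14, -0.002, 1.462]
force: [0.5, -0.2, -0.5]
width: 50.1
gripper_force: 0.0
[288.97320997 145.37559875]
128 25
```

View pics/w5.png

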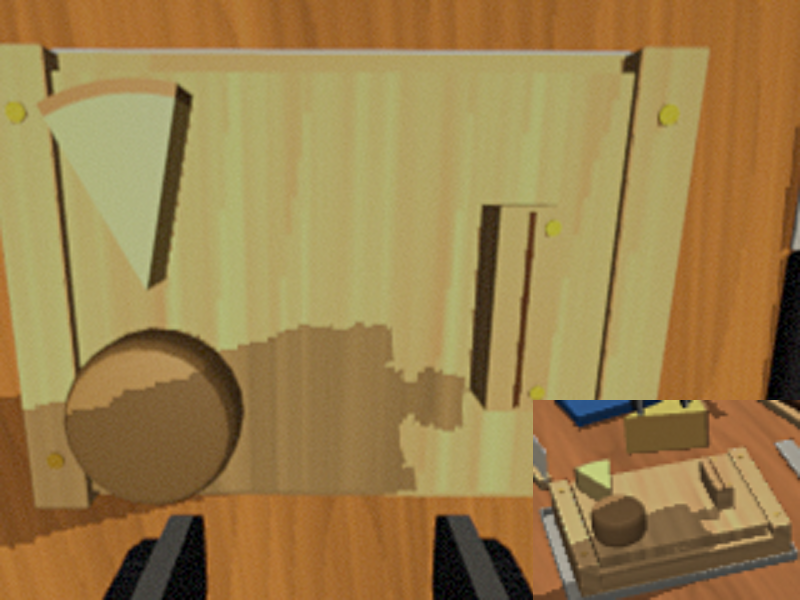

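The board lies flat and flush, its +y end in line with its neighbour (crop row ~70 along both). The joint shows no gap, and there is only a small clearance at the far rail (~(620,250)). Handing in.

```bash
python3 -c "
from cell import ctrl, viewer, order
print(order.finish_job())"
```

```text
the job is handed in; nothing more can be done
None
```

The lift-out board is back in the stand, hooked, pressed closed to its stop, lowered flat and flush with its ends in line, and the job is handed in at about 22 s; the verdict was not shown.

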